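# Bring the blue-capped vial to the reader and take a reading

### The job

Gently turn the vial carousel by pushing one of its spokes sideways with a fingertip, without gripping it, until the blue-capped vial stands squarely in front of the reader's window, at the red arrow; then, and not before, press the green button fully down to take the reading. The vials stay seated in their cups and must not be touched or lifted, the blue vial must still be at the window at the end, and everything else on the bench is left alone.

Things in the scene. Friction and masses are not known exactly. Their poses are not given: they have to be found in the camera images.
- rotor (a joint): Angle of the carousel's cross about its vertical axis, rad, 0 at the start, growing anticlockwise seen from above. It turns freely either way (to 6.28 each way), with a light friction of about 0.1 N m (1 to 2 N at the middle of a spoke), and stays where it is left.
- stand: The whole carousel, fixed to the bench: round grey foot, with the cross of four spokes turning on top. Origin on the axis at the table. Being pushed, not gripped, it should feel only a light force.
- hub (a point): Centre of the carousel's domed black hub (92 mm across, its crown at 72 mm), on the axis, level with the spokes' tops, 66 mm above the table. z is up; x turns with the cross and lies along one spoke. Below: a grey stand 124 mm across, at most 16 mm high beyond 45 mm from the axis, and the reader's flat rail, 6 mm high.
- spoke (a point): Top centre of one of four alike aluminium spokes at 90 degrees, 73 mm from the axis: 12 mm wide, top at 66 and underside at 54 mm above the table, bare from 46 to 101 mm from the axis, nothing between spokes. Each ends in a white cup (37 mm across, 40 to 66 mm above the table) centred 120 mm from the axis, one vial in each: a vial shows its spoke's direction.
- reader_window (a point): Centre of the dark window of the reader, 150 mm from the carousel axis, 80 mm above the table. x points level from the carousel axis into the reader, y to the left of that, z up. A vial is squarely in front when it is on the line from the carousel axis to this point, its centre 30 mm short of the window.
- reader: White fixed reader box, 64 x 56 mm and 98 mm high, beside the carousel, its middle 182 mm from the axis, with a red arrow on top that points to the carousel axis. Its origin is on the carousel axis at the table; x points from there to the box.
- vial_blue: The vial to be read, with a blue cap: screw-cap vial of brown glass, 27 mm across and 50 mm tall (cap 25 mm across and 16 mm high), standing loose in one of the four carousel cups, 120 mm from the carousel axis. Any vial may be in any cup at the start. Origin at the centre of its underside, 44 mm above the table when seated; its top is then at 94 mm.
- vial_red: With a red cap: screw-cap vial of brown glass, 27 mm across and 50 mm tall (cap 25 mm across and 16 mm high), standing loose in one of the four carousel cups, 120 mm from the carousel axis. Any vial may be in any cup at the start. Origin at the centre of its underside, 44 mm above the table when seated; its top is then at 94 mm.
- vial_yellow: With a yellow cap: screw-cap vial of brown glass, 27 mm across and 50 mm tall (cap 25 mm across and 16 mm high), standing loose in one of the four carousel cups, 120 mm from the carousel axis. Any vial may be in any cup at the start. Origin at the centre of its underside, 44 mm above the table when seated; its top is then at 94 mm.
- vial_white: With a white cap: screw-cap vial of brown glass, 27 mm across and 50 mm tall (cap 25 mm across and 16 mm high), standing loose in one of the four carousel cups, 120 mm from the carousel axis. Any vial may be in any cup at the start. Origin at the centre of its underside, 44 mm above the table when seated; its top is then at 94 mm.
- read (a joint): Travel of the green button, m: 0 when up, about 0.006 when fully down, pressed straight down; springs back when released; about 4 N presses it fully down.
- read_top (a point): Centre of the top face of the round green button (36 mm across) on its black fixed housing, which stands on the bench to the robot's right of the carousel.
- amber_bottle: Brown bottle with yellow cap, 44 mm across, 85 mm tall. A bystander: leave alone. Origin at the centre of its underside.
- tip_box: Pipette-tip box, orange with a white lid, 120 x 85 x 55 mm. A bystander: leave alone. Origin at the centre of its underside.
- reagent_jar: Glass jar with orange cap, 60 mm across, 100 mm tall. A bystander: leave alone. Origin at the centre of its underside.
- carton: Cardboard carton, 90 x 110 x 100 mm. A bystander: leave alone. Origin at the centre of its underside.
- beaker: Glass beaker, 70 mm across, 85 mm tall. A bystander: leave alone. Origin at the centre of its underside.
- well_plate: White well plate with blue wells, 127 x 85 x 14 mm. A bystander: leave alone. Origin at the centre of its underside.

How it is judged:
By the outcome, as a careful person would: the job done as asked, in the order asked, and still so for the second after the job is handed in, with the robot touching nothing.
It also fails if it takes over 61 s, if anything falls off the work surface, if the arm or the gripper's body presses on something with over 40 N, if the wrist force passes 120 N, or if a joint passes its speed limit or range.

### The arm

A 6-joint arm with a two-finger parallel gripper is mounted at the origin on the work surface. World frame = base frame: x ahead of the robot, y to its left, z up, the work surface at z = 0. Lengths are in m, angles in rad, forces in N, time in s.
With the tool pointing down it reaches from about 0.4 to 0.825 m from the base axis. Payload 7 kg.
Tool frame: the origin (TCP) lies on the mounting face of the last link; the fingertips stand 178 mm ahead of it and the grasp point (between the pads) lies 159 mm ahead of it; z points along the fingers, y is the direction in which the jaws open and shut (so a half turn about z gives the same grasp; the last joint's range is limited). The gripper opens to 88 mm and grips with 3 to 60 N. Pads are 19 mm wide; open, the fingers measure 130 mm over their backs; the gripper's body (78 mm by 193 mm) begins 47 mm behind the grasp point.
Start: joints at [1.569, 0.359, 0.012, 0, -1.224, -0.288], TCP at [0.193, 0.647, 0.405] pointing down, gripper open.
Joint ranges: [-3.07, 3.07], [-1.43, 2.12], [-1.02, 1.25], [-3.03, 1.67], [-3.05, -0], [-3.03, 3.03]. Speed limits (rad/s): [2.39, 2.39, 3.01, 3.14, 3.14, 3.14].

### API

Orientations are given as [roll, pitch, yaw] about the fixed x, y, z axes, in that order (R = Rz(yaw) Ry(pitch) Rx(roll)).
In Python, from station import * gives the robot as it stands.
- The arm moves only by the tool arm_command, never from a script. Its argument "targets" is a list of rows, each a list of 3 entries, a list of its own where there are three numbers: the turn, a rotation vector about the world's x, y, z in rad, then the shift along the world's x, y, z in mm, then the closure, from 0 (fully open) to 1 (shut). In form: [[[wx, wy, wz], [tx, ty, tz], fingers], ...]. A call has 1 to 8 rows; each row shifts and turns the commanded pose from where the row before left it; what a row does not reach is not made up. A row lasts 1/10 s, in which the tool goes at most 50 mm and 8.59 degrees, less where a joint would pass 70% of its speed; a pose out of reach is approached as far as the arm can. A call with a gripper value outside its range is refused whole. The fingers move at their own pace and stop on an object; "squeeze" is the grip in N (left out, the last holds). Time passes only in rows, so rows that do not move let the fingers close. It gives the time, the measured TCP pose, the force and the opening at its end, in the units of the state.
- get_state(): the state, without advancing time (a new reading comes with each control period).
- grab_frame(name): name is "scene" or "top" or "wrist"; returns (picture, depth): 400x640x3 uint8, red, green, blue; 400x640 float32, m along the optical axis (not along the pixel's ray), 0 where there is no reading.
- camera_params(name): a dict with "mtx" (3x3 intrinsics, pixels), "k1" (the pictures are not rectified: a ray, as slopes to the right and down, at radius r is drawn at 1 + k1 r^2 times it, then the intrinsics apply), "eye" and "orientation" of the camera in the world. Camera axes: x right, y down, z forward; pixel columns grow to the right and rows downward; lengths in m; the calibration is good to about 2 mm. A picture is of the moment at which its call begins: read the wrist's pose just before it. camera_params takes no time and is no camera call; for the wrist camera it gives the pose at the moment of the call.
- job_done(): hands the job in, once; it reports no verdict.
The state is a dict: "t": time; "q": joint angles; "qd": joint speeds; "joint_efforts": joint torques, N m; "eef_pos": TCP position; "ee_rot": TCP orientation; "force": force on the tool from outside, world axes, zero at the start; "moment": the same for the moment, N m; "width": finger opening in m.
Only numpy, scipy, OpenCV 4.12 (cv2) and the standard library are available. Lean on these libraries where they do the work, as an engineer would, in place of code of your own. Each camera call takes 0.05 s, during which the arm holds its last target.

## Working session

There is one attempt and no reset: what is moved stays moved. The work goes in short steps, Python scripts to look and compute and a tool call to move; the robot and the scene stay as the last step left them, time stands still between calls to the robot, and variables do not carry over. Pictures are saved under pics/ and viewed, and the job is handed in when it is done.

Besides the shell and the picture viewer there is one more tool, called after "Request:" as name([rows], argument=value, ...), one row to a line, values as JSON. arm_command: Moves the arm, as the interface text tells. Its arguments: {"type":"object","properties":{"targets":{"type":"array"},"squeeze":{"type":"number"}},"required":["targets"]}

```bash
mkdir -p pics; ls; python3 - <<'E'
from station import *
import cv2
s=get_state();print(s)
for n in ["top","scene"]:
    p,d=grab_frame(n);cv2.imwrite(f"pics/{n}0.png",p[:,:,::-1]);import numpy as np;np.save(f"pics/{n}0.npy",d);np.save(f"pics/{n}0p.npy",p)
    print(camera_params(n))
E
```

```text
pics
{'t': 0.0, 'q': array([ 1.56910699e+00,  3.59382370e-01,  1.10554447e-02, -3.35841702e-04,
       -1.22409297e+00, -2.88087683e-01]), 'qd': array([-0.00076377, -0.00203488, -0.00305192,  0.00015234, -0.00052415,
        0.00129611]), 'joint_efforts': array([ 1.72301275e-04, -5.82718384e+01,  2.93053293e+01,  6.99734464e+00,
        6.72531605e-03, -1.66050236e-04]), 'eef_pos': array([0.19282955, 0.6466675 , 0.40372645]), 'ee_rot': array([ 3.13994629e+00, -1.58627747e-04, -2.89891260e-01]), 'force': array([-0.04201302, -0.20186189,  0.49502854]), 'moment': array([-0.01584749, -0.03258653,  0.0122424 ]), 'width': 0.08750465015156267}
{'mtx': array([[373.79569968,   0.        , 320.16495541],
       [  0.        , 373.79569968, 200.7582679 ],
       [  0.        ,   0.        ,   1.        ]]), 'k1': -0.0207104195035148, 'eye': array([ 0.41415259, -0.00990912,  1.06046962]), 'orientation': array([-2.98264187, -0.00586778, -1.58992247])}
{'mtx': array([[505.81899284,   0.        , 319.12932994],
       [  0.        , 505.81899284, 198.08946113],
       [  0.        ,   0.        ,   1.        ]]), 'k1': -0.13147295390167812, 'eye': array([1.162199  , 0.88898093, 1.05456844]), 'orientation': array([-2.31070973,  0.00870909,  2.54897333])}
```

View pics/top0.png

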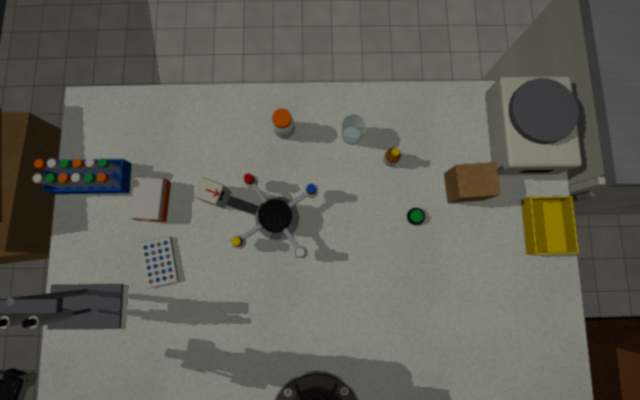

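View pics/scene0.png

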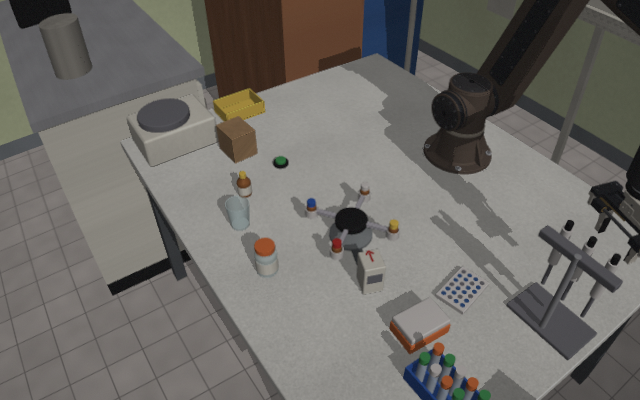

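The top view shows the hub at (275,215), with caps blue (312,189), red (249,179), yellow (237,241) and white (300,252). The reader is at (211,190) and the button at (416,216).

```bash
cat > h.py <<'E'
import numpy as np, cv2
from scipy.spatial.transform import Rotation as R
from station import *
def ray(cp,u,v):
    K=cp['mtx'];k=cp['k1']
    xd=np.array([(u-K[0,2])/K[0,0],(v-K[1,2])/K[1,1]]);x=xd.copy()
    for _ in range(30): x=xd/(1+k*(x@x))
    return R.from_euler('xyz',cp['orientation']).apply([x[0],x[1],1])
def onplane(cp,u,v,z):
    r=ray(cp,u,v);e=np.array(cp['eye']);return (e+r*(z-e[2])/r[2])
def proj(cp,P):
    c=R.from_euler('xyz',cp['orientation']).inv().apply(np.array(P)-cp['eye']);x=c[:2]/c[2];x=x*(1+cp['k1']*(x@x))
    return cp['mtx'][:2,:2]@x+cp['mtx'][:2,2]
def hsv(p): return cv2.cvtColor(p,cv2.COLOR_RGB2HSV)
E
cat > meas.py <<'E'
from h import *
import sys
def caps(n,p,cp,boxes,verbose=True):
    H=hsv(p);out={}
    rng={'blue':((100,120,60),(125,255,255)),'yellow':((20,120,80),(35,255,255)),'red':((0,150,60),(6,255,255)),'red2':((172,150,60),(180,255,255)),'green':((50,120,40),(80,255,255))}
    for c,(u0,v0,u1,v1) in boxes.items():
        m=cv2.inRange(H,*rng[c])
        if c=='red': m|=cv2.inRange(H,*rng['red2'])
        k=np.zeros_like(m);k[v0:v1,u0:u1]=m[v0:v1,u0:u1]
        ys,xs=np.nonzero(k); out[c]=(xs.mean(),ys.mean(),len(xs))
    return out
if __name__=="__main__":
    B={'top':{'blue':(300,178,325,202),'red':(238,168,260,190),'yellow':(225,230,250,254),'green':(400,200,432,232)},
     'scene':{'blue':(300,190,325,212),'red':(325,232,348,252),'yellow':(382,212,405,238),'green':(268,150,294,172)}}
    for n in B:
        p=np.load(f'pics/{n}0p.npy');cp=camera_params(n)
        for c,(u,v,k) in caps(n,p,cp,B[n]).items():
            z=0.088 if c!='green' else .03
            P=onplane(cp,u,v,z);print(n,c,round(u,1),round(v,1),k,P.round(4))
    d=np.load('pics/top0.npy');cp=camera_params('top')
    # depth points
    def pt(u,v):
        r=ray(cp,u,v);f=R.from_euler('xyz',cp['orientation']).apply([0,0,1]);return cp['eye']+r*d[v,u]
    for u,v in [(416,216),(420,213),(275,215),(312,189),(213,190),(425,224),(440,240)]: print(u,v,pt(u,v).round(4))
    p=np.load('pics/top0p.npy');cv2.imwrite('pics/topz.png',cv2.resize(p[150:270,190:440],None,fx=3.2,fy=3.2,interpolation=cv2.INTER_CUBIC)[:,:,::-1]*1)
    p=np.load('pics/scene0p.npy');cv2.imwrite('pics/scenez.png',cv2.resize(p[140:310,260:440],None,fx=3.5,fy=3.5,interpolation=cv2.INTER_CUBIC)[:,:,::-1]*1)
E
python3 meas.py
```

```text
top blue 310.9 188.1 62 [0.6042 0.0054 0.088 ]
top red 248.1 177.8 61 [0.6351 0.1718 0.088 ]
top yellow 235.2 240.8 69 [0.4689 0.2035 0.088 ]
top green 416.4 215.5 149 [ 0.5329 -0.2861  0.03  ]
scene blue 310.8 202.5 56 [0.6074 0.0078 0.088 ]
scene red 336.4 243.3 74 [0.6378 0.175  0.088 ]
scene yellow 393.5 224.2 69 [0.4714 0.2054 0.088 ]
scene green 280.2 160.3 70 [ 0.5454 -0.2717  0.03  ]
416 216 [ 0.532  -0.2862  0.0251]
420 213 [ 0.5406 -0.2987  0.0221]
275 215 [0.5363 0.1022 0.0716]
312 189 [0.6007 0.0023 0.0937]
213 190 [0.6019 0.2616 0.0983]
425 224 [ 5.114e-01 -3.172e-01  2.000e-04]
440 240 [ 0.465  -0.3567  0.0017]
```

View pics/topz.png

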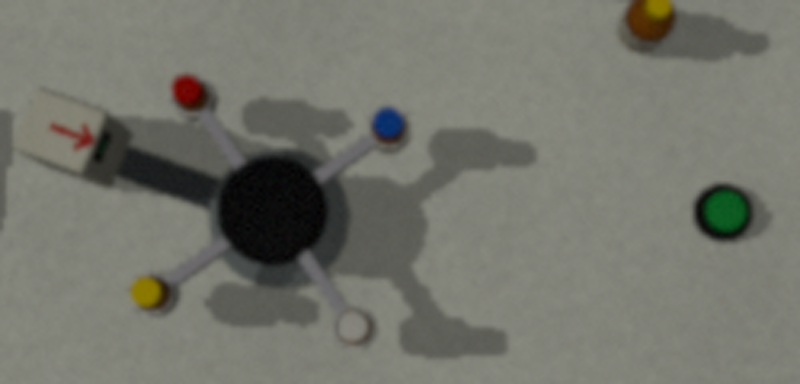

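View pics/scenez.png

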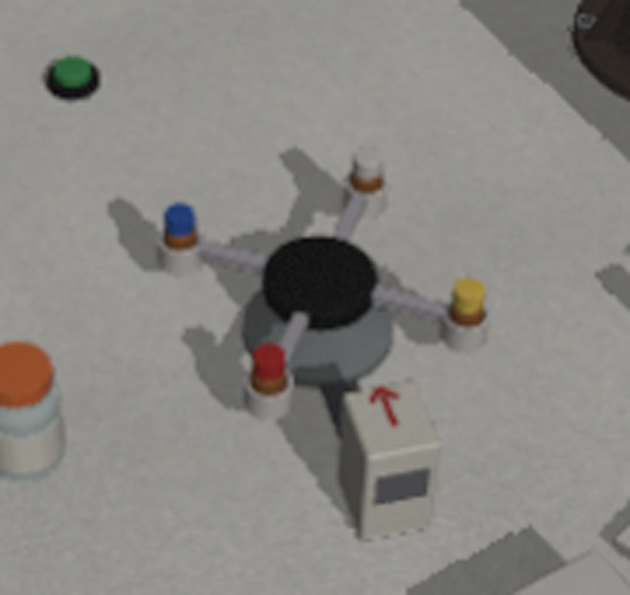

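```bash
cat > rd.py <<'E'
from h import *
C={'top':np.array([.5366,.1045]),'scene':np.array([.5394,.1066])}
for n,(u0,v0,u1,v1) in {'top':(185,170,240,215),'scene':(350,238,395,300)}.items():
    p=np.load(f'pics/{n}0p.npy');d=np.load(f'pics/{n}0.npy');cp=camera_params(n)
    pts=[];px=[]
    f=R.from_euler('xyz',cp['orientation'])
    for v in range(v0,v1):
        for u in range(u0,u1):
            P=cp['eye']+ray(cp,u,v)*d[v,u]
            if 0.090<P[2]<.106: px.append((u,v))
    px=np.array(px,np.float32);rect=cv2.minAreaRect(px)
    m=px.mean(0)
    P=onplane(cp,*m,.098);Rw=onplane(cp,*rect[0],.098)
    W=np.array([onplane(cp,u,v,.098)[:2] for u,v in px],np.float32)
    rw=cv2.minAreaRect((W*1000))
    print(n,len(px),P.round(4),'rect',rw)
    dd=P[:2]-C[n];print('dist',np.linalg.norm(dd),'ang',np.degrees(np.arctan2(dd[1],dd[0])))
    H=hsv(p);mk=cv2.inRange(H,(0,120,60),(8,255,255))|cv2.inRange(H,(172,120,60),(180,255,255))
    k=np.zeros_like(mk);k[v0:v1,u0:u1]=mk[v0:v1,u0:u1]
    ys,xs=np.nonzero(k);xs=xs[:];
    A=np.array([onplane(cp,u,v,.098)[:2] for u,v in zip(xs,ys)])
    dd=A.mean(0)-C[n];print('arrow',len(A),A.mean(0).round(4),np.linalg.norm(dd),np.degrees(np.arctan2(dd[1],dd[0])))
E
python3 rd.py
```

```text
top 526 [0.6015 0.2724 0.098 ] rect ((601.47265625, 271.8035888671875), (67.37525939941406, 55.814430236816406), 68.53523254394531)
dist 0.1799878329987916 ang 68.87108906004768
arrow 30 [0.5958 0.2586] 0.165096172887411 68.99705576868195
scene 463 [0.6057 0.2779 0.098 ] rect ((605.9227905273438, 276.9217834472656), (69.61029052734375, 57.31460952758789), 69.35841369628906)
dist 0.18363967929464492 ang 68.85263572901003
arrow 22 [0.5961 0.2591] 0.16276304376070877 69.59450997251702
```

```bash
python3 - <<'E'
from h import *
for n in ['top','scene']:
    d=np.load(f'pics/{n}0.npy');cp=camera_params(n)
    if n=='top': L=[(20,305),(40,303),(70,303),(5,322),(30,322),(100,320),(110,290),(5,300)]
    else: L=[(545,238),(580,257),(610,280),(570,226),(620,200),(595,195),(572,290),(590,240),(620,250)]
    for u,v in L: print(n,u,v,(cp['eye']+ray(cp,u,v)*d[v,u]).round(3), d[v,u])
    print(proj(cp,[.193,.647,.25]),proj(cp,[.193,.647,.4]))
E
python3 -c "
import cv2
a=cv2.imread('pics/scene0.png');cv2.imwrite('pics/sr.png',cv2.resize(a[60:340,480:640],None,fx=2.1,fy=2.1))"
```

```text
top 20 305 [0.334 0.606 0.274] 0.75866586
top 40 303 [0.337 0.565 0.273] 0.76044863
top 70 303 [0.311 0.673 0.01 ] 1.014411
top 5 322 [0.302 0.625 0.285] 0.7427718
top 30 322 [0.303 0.564 0.298] 0.73071796
top 100 320 [0.265 0.585 0.013] 1.0055388
top 110 290 [0.344 0.562 0.013] 1.0180978
top 5 300 [0.344 0.641 0.271] 0.7626118
[  3.16477165 373.60723796] [-69.10707601 399.2196873 ]
scene 545 238 [0.347 0.551 0.26 ] 1.075882
scene 580 257 [0.338 0.635 0.27 ] 1.0215104
scene 610 280 [0.34  0.712 0.271] 0.97275674
scene 570 226 [0.309 0.577 0.297] 1.0507346
scene 620 200 [0.159 0.604 0.316] 1.0827196
scene 595 195 [0.21  0.564 0.327] 1.0786839
scene 572 290 [ 0.171  0.605 -0.002] 1.2910209
scene 590 240 [0.308 0.629 0.298] 1.0188559
scene 620 250 [-0.07   0.605 -0.   ] 1.3882979
[617.43816901 237.62649968] [643.98868491 187.87255774]
```

View pics/sr.png

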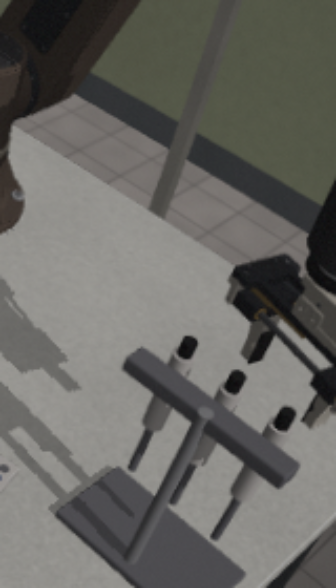

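Request:
arm_command([
  [[0,0,0],[0,0,30],1],
  [[0,0,0],[0,0,40],1],
  [[0,0,0],[0,0,40],1],
  [[0,0,0],[0,0,40],1],
  [[0,0,0],[0,0,0],1],
  [[0,0,0],[0,0,0],1],
], squeeze=10)

```text
t: 0.7
eef_pos: [0.1928, 0.6467, 0.5553]
ee_rot: [-3.14, 0.001, -0.29]
force: [0.5, 0.1, -1.2]
width: 0.0453
```

Request:
arm_command([
  [[0,0,-0.047],[15,-26,0],1],
  [[0,0,-0.047],[15,-26,0],1],
  [[0,0,-0.047],[15,-26,0],1],
  [[0,0,-0.047],[15,-26,0],1],
  [[0,0,-0.047],[15,-26,0],1],
  [[0,0,-0.047],[15,-26,0],1],
  [[0,0,-0.047],[15,-26,0],1],
  [[0,0,-0.047],[15,-26,0],1],
])

```text
t: 1.5
eef_pos: [0.3132, 0.4376, 0.5529]
ee_rot: [3.139, -0.001, -0.668]
force: [0.9, -0.7, 1.0]
width: 0.001
```

Request:
arm_command([
  [[0,0,-0.047],[15,-26,0],1],
  [[0,0,-0.047],[15,-26,0],1],
  [[0,0,-0.047],[15,-26,0],1],
  [[0,0,-0.047],[15,-26,0],1],
  [[0,0,-0.047],[15,-26,0],1],
  [[0,0,-0.047],[15,-26,0],1],
  [[0,0,-0.047],[15,-26,0],1],
  [[0,0,-0.047],[15,-26,0],1],
])

```text
t: 2.3
eef_pos: [0.4331, 0.2296, 0.553]
ee_rot: [3.139, -0.0, -1.044]
force: [0.9, 0.7, -0.3]
width: 0.0004
```

Request:
arm_command([
  [[0,0,-0.047],[15,-26,0],1],
  [[0,0,-0.047],[15,-26,0],1],
  [[0,0,-0.047],[15,-26,0],1],
  [[0,0,-0.047],[15,-26,0],1],
  [[0,0,-0.047],[15,-26,0],1],
  [[0,0,-0.047],[15,-25,0],1],
  [[0,0,-0.047],[15,-10,0],1],
  [[0,0,-0.047],[10,-5,0],1],
])

```text
t: 3.1
eef_pos: [0.5486, 0.0598, 0.5528]
ee_rot: [3.139, -0.001, -1.422]
force: [-0.1, 0.6, 0.1]
width: 0.0002
```

```bash
python3 - <<'E'
from h import *
s=get_state();print(s['t'],s['q'].round(3),s['eef_pos'],s['ee_rot'],s['force'],s['width'])
for n in ['top','wrist']:
    p,d=grab_frame(n);cv2.imwrite(f'pics/{n}1.png',p[:,:,::-1])
E
```

```text
3.1 [ 0.463  0.094 -0.003 -0.    -1.477 -0.314] [0.54856194 0.05978925 0.55284874] [ 3.13864146e+00 -5.14172169e-04 -1.42165261e+00] [-0.06937809  0.55546715  0.08124102] 0.00021981836332108956
```

View pics/wrist1.png

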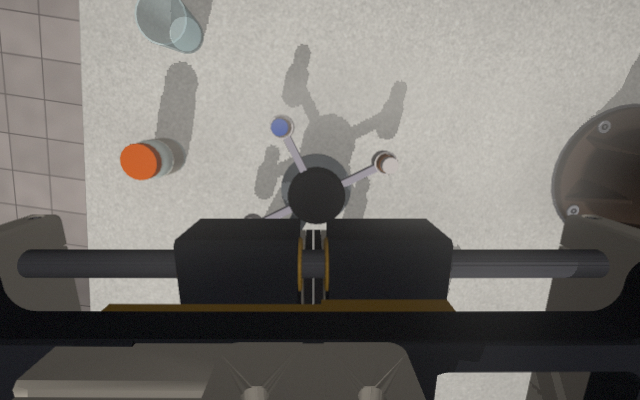

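Request:
arm_command([
  [[0,0,0],[-2,-14,-20],1],
  [[0,0,0],[-2,-13,-35],1],
  [[0,0,0],[0,0,-40],1],
  [[0,0,0],[0,0,-40],1],
  [[0,0,0],[0,0,-40],1],
  [[0,0,0],[0,0,-40],1],
  [[0,0,0],[0,0,-30],1],
  [[0,0,0],[0,0,-10],1],
])

```text
t: 4.0
eef_pos: [0.5422, 0.0341, 0.2962]
ee_rot: [3.136, -0.001, -1.417]
force: [-0.3, 0.3, 0.8]
width: 0.0003
```

```bash
python3 - <<'E'
from h import *
s=get_state();print(s['t'],s['q'].round(3),s['eef_pos'],s['ee_rot'],s['force'],s['width'])
for n in ['scene','wrist']:
    p,d=grab_frame(n);
    if n=='scene':p=cv2.resize(p[100:300,220:460],None,fx=3,fy=3)
    cv2.imwrite(f'pics/{n}2.png',p[:,:,::-1])
E
```

```text
4.0 [ 0.423  0.243 -0.422 -0.001 -0.911 -0.269] [0.54220287 0.03412584 0.29623891] [ 3.13575068e+00 -7.43459533e-04 -1.41695508e+00] [-0.30769058  0.33397862  0.81667539] 0.0003013562017702245
```

View pics/scene2.png

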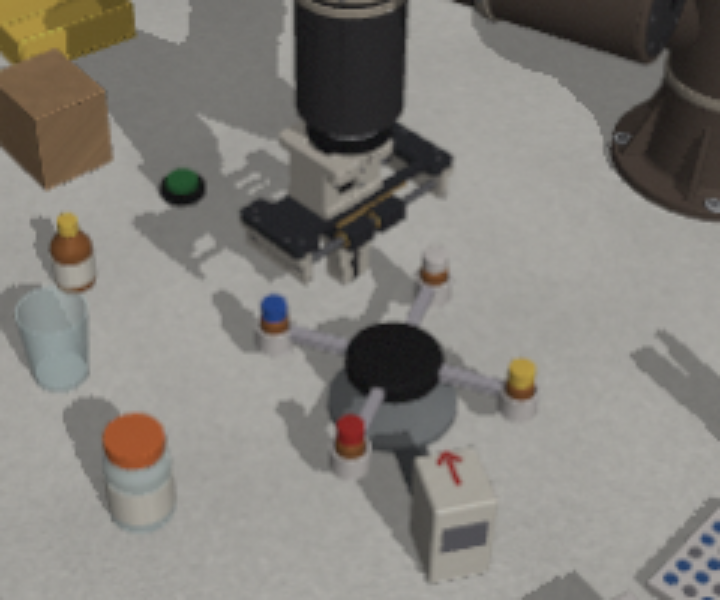

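View pics/wrist2.png

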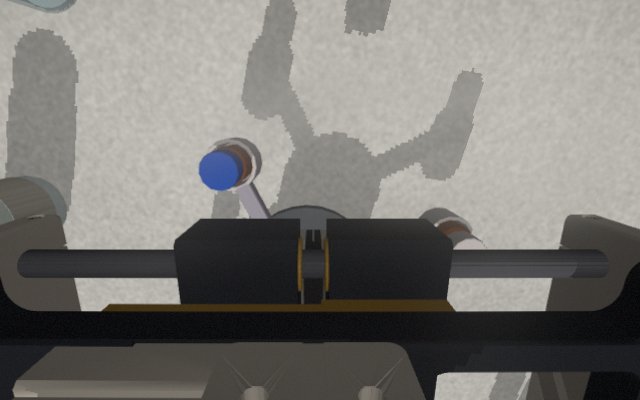

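Request:
arm_command([
  [[0,0,0],[2,-1,-20],1],
  [[0,0,0],[0,0,-25],1],
  [[0,0,0],[0,0,-17],1],
  [[0,0,0],[0,0,-5],1],
  [[0,0,0],[0,0,0],1],
])

```text
t: 4.6
eef_pos: [0.5464, 0.0332, 0.2336]
ee_rot: [-3.141, -0.0, -1.417]
force: [1.1, 0.2, -0.2]
width: 0.0006
```

```bash
python3 - <<'E'
from h import *
s=get_state();print(s['t'],s['q'].round(3),s['eef_pos'],s['ee_rot'],s['force'],s['width'])
C=np.array([.538,.1055]);x=s['eef_pos'][:2]-C;print(np.hypot(*x),np.degrees(np.arctan2(x[1],x[0])))
p,d=grab_frame('scene');p=cv2.resize(p[100:300,220:460],None,fx=3,fy=3)
cv2.imwrite(f'pics/scene3.png',p[:,:,::-1])
# plan: finger angle a0 -> a1
r=.073
a=[-84.5]+list(np.arange(-82,47.5,4))
P=[C+r*np.array([np.cos(np.radians(t)),np.sin(np.radians(t))]) for t in a]
for t,D in zip(a[1:],np.diff(P,axis=0)*1000): print(t,D.round(1),end=';')
E
```

```text
4.6 [ 0.419  0.325 -0.483  0.    -0.761 -0.265] [0.54637712 0.03318827 0.23359504] [-3.14073544e+00 -5.25705358e-05 -1.41713849e+00] [ 1.07827976  0.18566682 -0.17589161] 0.000600767568586165
0.0727953448463512 -83.39189286657044
-82.0 [3.2 0.4];-78.0 [5.  0.9];-74.0 [4.9 1.2];-70.0 [4.8 1.6];-66.0 [4.7 1.9];-62.0 [4.6 2.2];-58.0 [4.4 2.5];-54.0 [4.2 2.8];-50.0 [4.  3.1];-46.0 [3.8 3.4];-42.0 [3.5 3.7];-38.0 [3.3 3.9];-34.0 [3.  4.1];-30.0 [2.7 4.3];-26.0 [2.4 4.5];-22.0 [2.1 4.7];-18.0 [1.7 4.8];-14.0 [1.4 4.9];-10.0 [1.1 5. ];-6.0 [0.7 5. ];-2.0 [0.4 5.1];2.0 [0.  5.1];6.0 [-0.4  5.1];10.0 [-0.7  5. ];14.0 [-1.1  5. ];18.0 [-1.4  4.9];22.0 [-1.7  4.8];26.0 [-2.1  4.7];30.0 [-2.4  4.5];34.0 [-2.7  4.3];38.0 [-3.   4.1];42.0 [-3.3  3.9];46.0 [-3.5  3.7];
```

View pics/scene3.png

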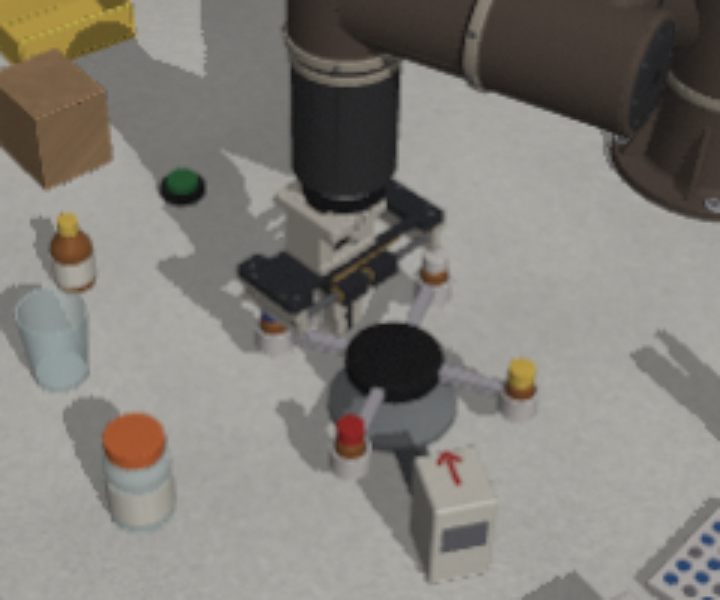

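Request:
arm_command([
  [[0,0,0],[0,0,-3],1],
  [[0,0,0.03],[3,0.4,0],1],
  [[0,0,0.07],[5,0.9,0],1],
  [[0,0,0.07],[4.9,1.2,0],1],
  [[0,0,0.07],[4.8,1.6,0],1],
  [[0,0,0.07],[4.7,1.9,0],1],
  [[0,0,0.07],[4.6,2.2,0],1],
])

```text
t: 5.35
eef_pos: [0.5728, 0.041, 0.2304]
ee_rot: [-3.142, 0.0, -1.035]
force: [-1.0, 0.4, 0.3]
width: 0.0009
```

```bash
cat > st.py <<'E'
from h import *
import sys
tag=sys.argv[1]
s=get_state();print(s['t'],s['q'].round(3),s['eef_pos'].round(4),s['ee_rot'].round(3),s['force'].round(1))
C=np.array([.538,.1055]);x=s['eef_pos'][:2]-C;print(np.hypot(*x),np.degrees(np.arctan2(x[1],x[0])),np.degrees(s['ee_rot'][2]))
p,d=grab_frame('scene');np.save(f'pics/s{tag}.npy',p);p=cv2.resize(p[100:300,220:460],None,fx=3,fy=3)
p2,d=grab_frame('top');np.save(f'pics/t{tag}.npy',p2);p2=cv2.resize(p2[140:290,180:330],None,fx=4,fy=4)
cv2.imwrite(f'pics/s{tag}.png',p[:,:,::-1]);cv2.imwrite(f'pics/t{tag}.png',p2[:,:,::-1])
E
python3 st.py 4
```

```text
5.35 [ 0.412  0.367 -0.425 -0.    -0.779  0.124] [0.5728 0.041  0.2304] [-3.142  0.    -1.035] [-1.   0.4  0.3]
0.07331180108501333 -61.62344472300654 -59.30173273342369
```

View pics/s4.png

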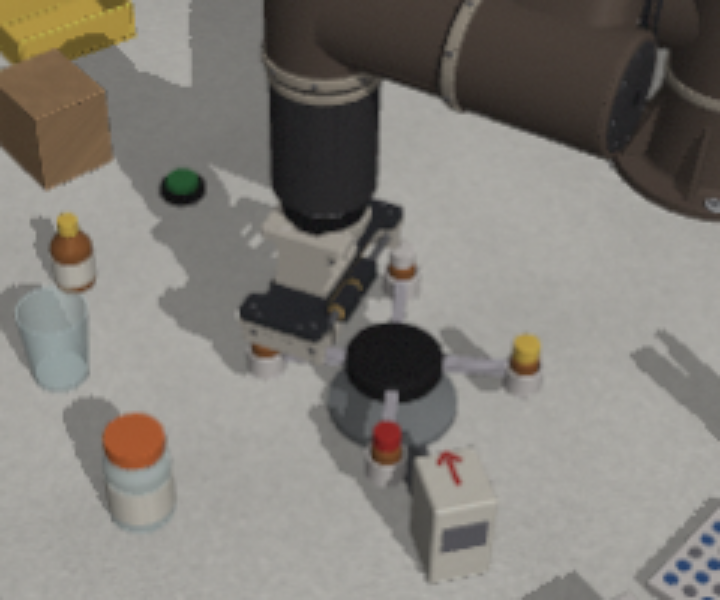

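Request:
arm_command([
  [[0,0,0.07],[4.4,2.5,0],1],
  [[0,0,0.07],[4.2,2.8,0],1],
  [[0,0,0.07],[4.0,3.1,0],1],
  [[0,0,0.07],[3.8,3.4,0],1],
  [[0,0,0.07],[3.5,3.7,0],1],
  [[0,0,0.07],[3.3,3.9,0],1],
  [[0,0,0.07],[3.0,4.1,0],1],
  [[0,0,0.07],[2.7,4.3,0],1],
])

```text
t: 6.25
eef_pos: [0.6015, 0.0686, 0.2301]
ee_rot: [3.141, 0.0, -0.477]
force: [-1.3, -0.7, 0.1]
width: 0.0006
```

```bash
python3 st.py 5
```

```text
6.25 [ 0.436  0.409 -0.354  0.    -0.807  0.657] [0.6015 0.0686 0.2301] [ 3.141  0.    -0.477] [-1.3 -0.7  0.1]
0.07340082299197927 -30.154338368910334 -27.358261352417657
```

View pics/s5.png

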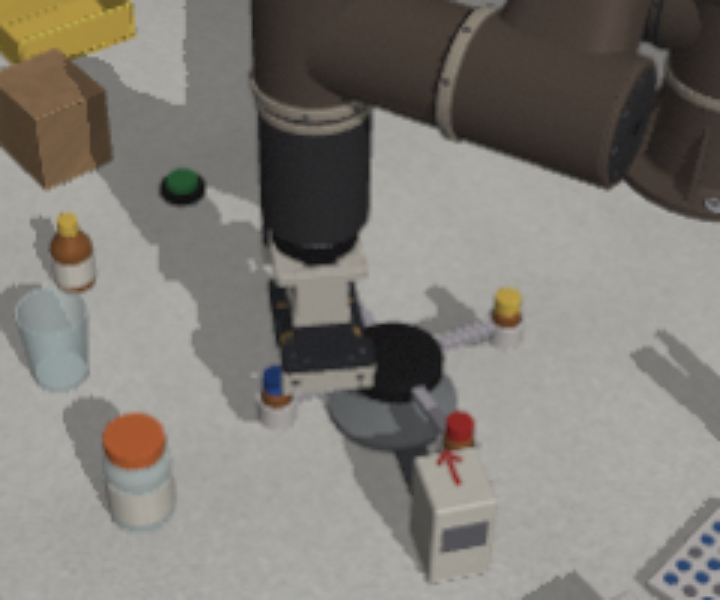

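Request:
arm_command([
  [[0,0,0.07],[2.4,4.5,0],1],
  [[0,0,0.07],[2.1,4.7,0],1],
  [[0,0,0.07],[1.7,4.8,0],1],
  [[0,0,0.07],[1.4,4.9,0],1],
  [[0,0,0.07],[1.1,5.0,0],1],
  [[0,0,0.07],[0.7,5.0,0],1],
  [[0,0,0.07],[0.4,5.1,0],1],
  [[0,0,0.07],[0,5.1,0],1],
])

```text
t: 7.15
eef_pos: [0.6114, 0.1076, 0.23]
ee_rot: [3.141, 0.0, 0.081]
force: [-0.5, -2.3, -0.5]
width: 0.0004
```

Request:
arm_command([
  [[0,0,0.07],[-0.4,5.1,0],1],
  [[0,0,0.07],[-0.7,5.0,0],1],
  [[0,0,0.07],[-1.1,5.0,0],1],
  [[0,0,0.07],[-1.4,4.9,0],1],
  [[0,0,0.07],[-1.7,4.8,0],1],
  [[0,0,0.035],[-1,2.4,0],1],
  [[0,0,0.035],[-1.1,2.3,0],1],
  [[0,0,0],[0,0,0],1],
])

```text
t: 7.95
eef_pos: [0.6041, 0.1374, 0.2301]
ee_rot: [3.142, -0.001, 0.5]
force: [0.1, -0.5, 0.2]
width: 0.0005
```

```bash
python3 st.py 6
```

```text
7.95 [ 0.538  0.428 -0.322  0.    -0.82   1.532] [0.6041 0.1374 0.2301] [ 3.142e+00 -1.000e-03  5.000e-01] [ 0.1 -0.5  0.2]
0.07343861024963576 25.782281597400285 28.639427229043854
```

View pics/s6.png

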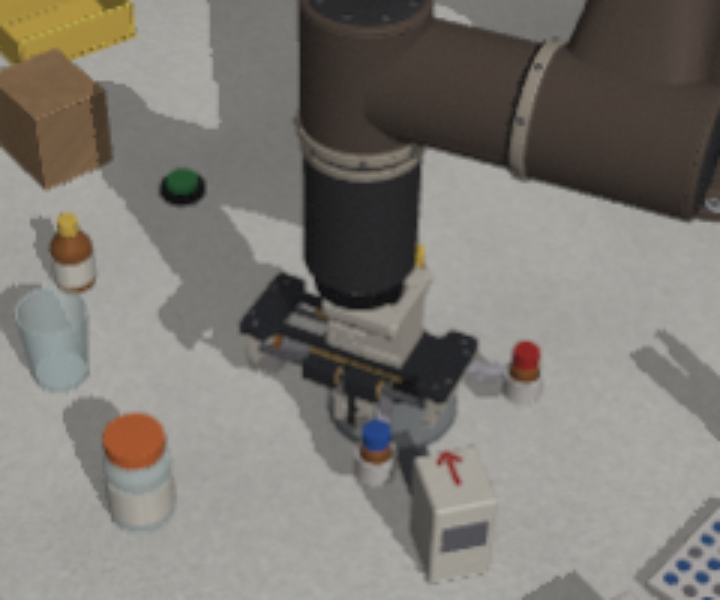

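View pics/t6.png

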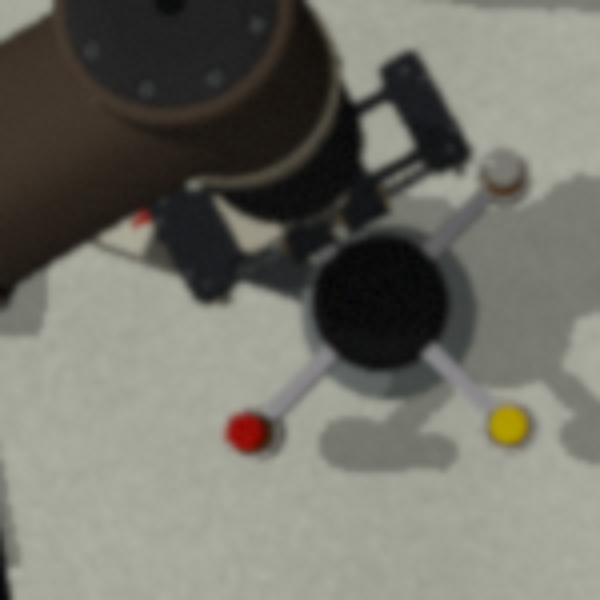

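```bash
cat > ang.py <<'E'
from h import *
import sys
from meas import caps
tag=sys.argv[1];RD=68.87
C={'top':np.array([.5366,.1045]),'scene':np.array([.5394,.1066])}
off={'blue':0,'red':90,'yellow':180}
rng={'blue':[((100,120,60),(125,255,255))],'yellow':[((20,120,80),(35,255,255))],'red':[((0,150,60),(6,255,255)),((172,150,60),(180,255,255))]}
for n in C:
    cp=camera_params(n);p=np.load(f'pics/{n[0]}{tag}.npy');H=hsv(p)
    for c in rng:
        m=sum(cv2.inRange(H,*r) for r in rng[c]).astype(np.uint8)
        k,_,st,ce=cv2.connectedComponentsWithStats(m)
        for i in range(1,k):
            if st[i,4]<25: continue
            P=onplane(cp,*ce[i],.088);v=P[:2]-C[n];r=np.hypot(*v)
            if abs(r-.12)<.012:
                a=np.degrees(np.arctan2(v[1],v[0]));b=(a-off[c]+180)%360-180
                print(n,c,st[i,4],'r',round(r,4),'blue ang',round(b,2),'to go',round(RD-b,2))
E
python3 ang.py 6; python3 - <<'E'
E
cp pics/top0p.npy pics/t0.npy; cp pics/scene0p.npy pics/s0.npy; python3 ang.py 0
```

```text
top yellow 76 r 0.1204 blue ang 45.45 to go 23.42
top red 66 r 0.1194 blue ang 45.84 to go 23.03
scene blue 75 r 0.1183 blue ang 45.58 to go 23.29
scene red 61 r 0.1199 blue ang 45.42 to go 23.45
top blue 62 r 0.1199 blue ang -55.7 to go 124.57
top yellow 69 r 0.12 blue ang -55.62 to go 124.49
top red 61 r 0.1193 blue ang -55.68 to go 124.55
scene blue 56 r 0.1199 blue ang -55.46 to go 124.33
scene yellow 69 r 0.12 blue ang -55.45 to go 124.32
scene red 74 r 0.1198 blue ang -55.21 to go 124.08
```

Request:
arm_command([
  [[0,0,0.07],[-2.4,4.5,0],1],
  [[0,0,0.07],[-2.7,4.3,0],1],
  [[0,0,0.07],[-3.0,4.1,0],1],
  [[0,0,0.07],[-3.3,3.9,0],1],
  [[0,0,0.035],[-1.7,1.9,0],1],
  [[0,0,0.026],[-1.3,1.4,0],1],
  [[0,0,0.017],[-0.9,0.9,0],1],
  [[0,0,0],[0,0,0],1],
])

```text
t: 8.85
eef_pos: [0.589, 0.1585, 0.2299]
ee_rot: [3.141, -0.0, 0.86]
force: [0.4, 0.6, 0.4]
width: 0.0006
```

```bash
python3 st.py 7; python3 ang.py 7
```

```text
8.85 [ 0.583  0.416 -0.344  0.    -0.81   1.848] [0.589  0.1585 0.2299] [ 3.141 -0.     0.86 ] [0.4 0.6 0.4]
0.07353349676580215 46.10633707394893 49.261393526539074
top yellow 78 r 0.1207 blue ang 64.65 to go 4.22
top red 65 r 0.119 blue ang 65.3 to go 3.57
scene blue 76 r 0.1184 blue ang 65.2 to go 3.67
scene red 64 r 0.1199 blue ang 64.82 to go 4.05
```

View pics/s7.png

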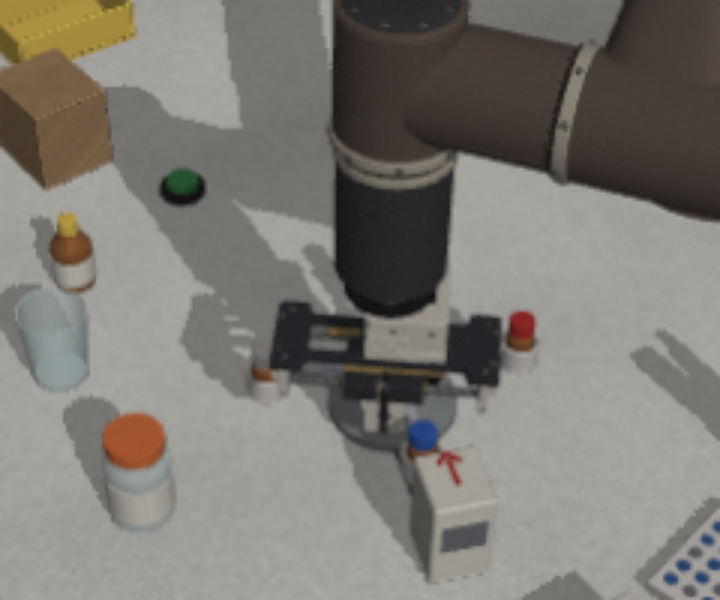

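Request:
arm_command([
  [[0,0,0.015],[-0.9,0.8,0],1],
  [[0,0,0.015],[-0.9,0.8,0],1],
  [[0,0,0.015],[-0.8,0.8,0],1],
  [[0,0,0.015],[-0.8,0.7,0],1],
  [[0,0,0],[0,0,0],1],
  [[0,0,0],[0,0,0],1],
])

```text
t: 9.55
eef_pos: [0.5854, 0.1616, 0.2296]
ee_rot: [-3.141, 0.0, 0.92]
force: [0.3, -0.3, 0.8]
width: 0.0005
```

```bash
python3 st.py 8; python3 ang.py 8
```

```text
9.55 [ 0.591  0.412 -0.35  -0.    -0.808  1.9  ] [0.5854 0.1616 0.2296] [-3.141  0.     0.92 ] [ 0.3 -0.3  0.8]
0.07345169405193556 49.800143888820685 52.722463833987895
top yellow 79 r 0.1204 blue ang 68.28 to go 0.59
top red 68 r 0.119 blue ang 68.99 to go -0.12
scene blue 69 r 0.1181 blue ang 68.98 to go -0.11
scene red 58 r 0.1203 blue ang 68.54 to go 0.33
```

Request:
arm_command([
  [[0,0,0],[2.5,-2,0],1],
  [[0,0,0],[4,-3.4,0],1],
  [[0,0,0],[4,-3.4,0],1],
  [[0,0,0],[0,0,10],1],
  [[0,0,0],[0,0,25],1],
  [[0,0,0],[0,0,40],1],
  [[0,0,0],[0,0,40],1],
  [[0,0,0],[0,0,40],1],
])

```text
t: 10.45
eef_pos: [0.5958, 0.1524, 0.387]
ee_rot: [3.141, -0.0, 0.92]
force: [0.9, -0.3, 0.4]
width: 0.0006
```

Request:
arm_command([
  [[0,0,-0.1],[-5,-30,20],1],
  [[0,0,-0.1],[-5,-40,0],1],
  [[0,0,-0.1],[-5,-40,0],1],
  [[0,0,-0.1],[-5,-40,0],1],
  [[0,0,-0.1],[-5,-40,0],1],
  [[0,0,-0.1],[-5,-40,0],1],
  [[0,0,-0.1],[-5,-40,0],1],
  [[0,0,0],[-5,-40,0],1],
])

```text
t: 11.25
eef_pos: [0.5553, -0.1589, 0.4057]
ee_rot: [3.141, -0.001, 0.217]
force: [0.6, -0.2, -0.0]
width: 0.0005
```

```bash
python3 st.py 9; python3 ang.py 9
```

```text
11.25 [ 0.06   0.199 -0.207  0.    -1.164  1.728] [ 0.5553 -0.1589  0.4057] [ 3.141e+00 -1.000e-03  2.170e-01] [ 0.6 -0.2 -0. ]
0.2650077609283785 -86.25225311919206 12.416142904600504
top blue 67 r 0.1212 blue ang 68.53 to go 0.34
scene blue 69 r 0.1181 blue ang 68.98 to go -0.11
scene yellow 59 r 0.1188 blue ang 68.51 to go 0.36
scene red 58 r 0.1203 blue ang 68.54 to go 0.33
```

View pics/t9.png

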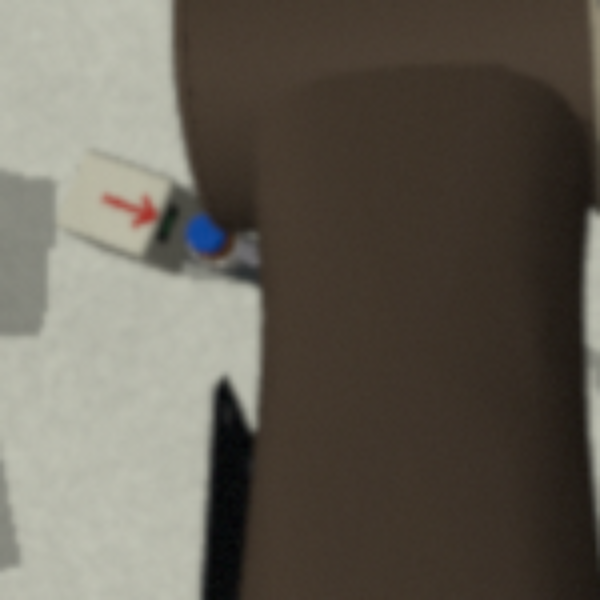

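View pics/s9.png

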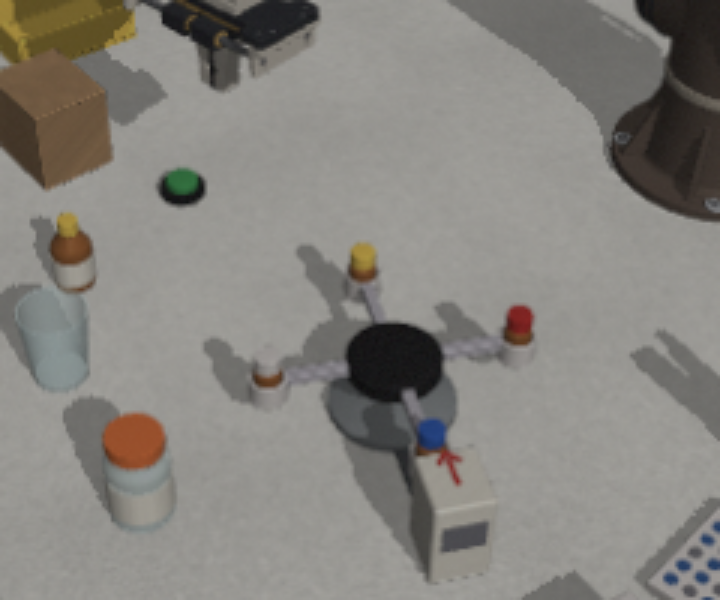

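```bash
python3 - <<'E'
from h import *
cp=camera_params('wrist');print(cp['eye'],cp['orientation'],proj(cp,[.534,-.286,.025]))
p,d=grab_frame('wrist');cv2.imwrite('pics/w9.png',p[:,:,::-1]);np.save('pics/w9d.npy',d)
E
```

```text
[ 0.6186865  -0.14675751  0.38442236] [ 2.89245831e+00 -2.57896831e-04 -1.35530924e+00] [407.39183578 217.37221234]
```

View pics/w9.png

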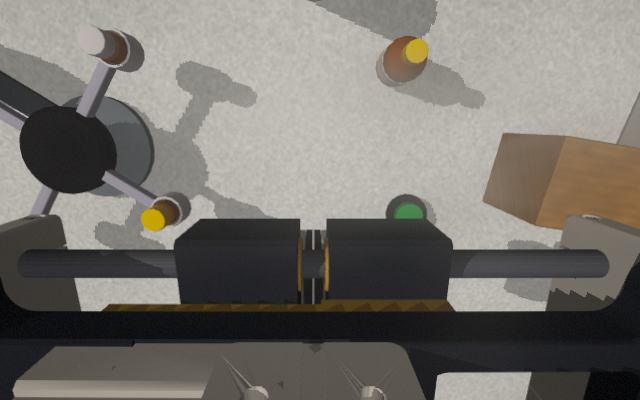

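Request:
arm_command([
  [[0,0,-0.1],[-15,-15,0],1],
  [[0,0,-0.1],[-15,-15,0],1],
  [[0,0,-0.1],[-15,-15,0],1],
  [[0,0,-0.1],[-15,-15,0],1],
  [[0,0,-0.1],[-15,-15,0],1],
  [[0,0,-0.1],[-10,-15,0],1],
  [[0,0,-0.1],[-10,-10,0],1],
  [[0,0,-0.04],[0,-5,0],1],
])

```text
t: 12.2
eef_pos: [0.4602, -0.2622, 0.4054]
ee_rot: [-3.141, -0.001, -0.523]
force: [-0.0, 0.3, 0.7]
width: 0.0004
```

```bash
python3 - <<'E'
from h import *
s=get_state();print(s['t'],s['q'].round(3),s['eef_pos'],s['ee_rot'],s['force'])
cp=camera_params('wrist');print(cp['eye'],cp['orientation'])
p,d=grab_frame('wrist');cv2.imwrite('pics/w10.png',p[:,:,::-1])
m=cv2.inRange(hsv(p),(50,100,30),(85,255,255));k,_,st,ce=cv2.connectedComponentsWithStats(m)
i=1+np.argmax(st[1:,4]);u,v=ce[i];print(st[i],u,v)
Dp=d[int(v),int(u)];print('btn',onplane(cp,u,v,.024),cp['eye']+ray(cp,u,v)*Dp)
for k in range(-28,29,3):
    uu=int(u)+k;print(k,(cp['eye']+ray(cp,uu,int(v))*d[int(v),uu]).round(4))
# carton/bottle from initial top depth
d=np.load('pics/top0.npy');cp=camera_params('top')
for nm,(u0,v0,u1,v1) in {'carton':(440,155,505,210),'bottle':(380,142,405,170)}.items():
    W=[]
    for vv in range(v0,v1):
        for uu in range(u0,u1):
            P=cp['eye']+ray(cp,uu,vv)*d[vv,uu]
            if .02<P[2]<.13: W.append(P[:2]*1000)
    print(nm,cv2.boxPoints(cv2.minAreaRect(np.array(W,np.float32))).round())
E
```

```text
12.2 [-0.147  0.119 -0.306 -0.    -1.146  1.195] [ 0.46023302 -0.26219879  0.4053644 ] [-3.14117418e+00 -5.08474458e-04 -5.22951814e-01] [-0.00641859  0.30081743  0.73224598]
[ 0.51674603 -0.29521734  0.38445202] [ 2.89268741e+00  1.26762296e-03 -2.09435740e+00]Traceback (most recent call last):
  File "<stdin>", line 6, in <module>
    return _wrapfunc(a, 'argmax', axis=axis, out=out, **kwds)
    return bound(*args, **kwds)
ValueError: attempt to get argmax of an empty sequence
```

View pics/w10.png

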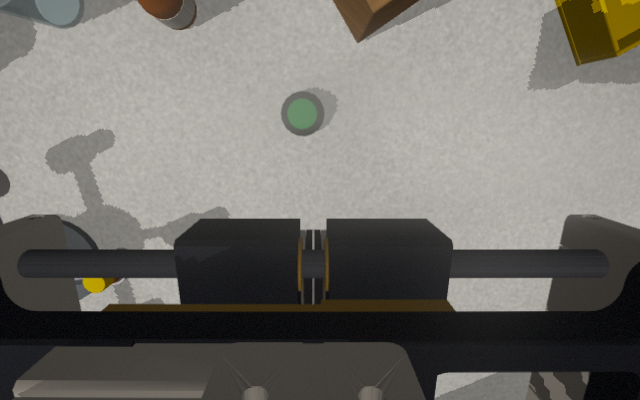

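The wrist view shows the button at (302,113), with a wide gap to the bottle at (170,10) and the carton at (360,30).

```bash
python3 - <<'E'
from h import *
cp=camera_params('wrist')
p,d=grab_frame('wrist')
m=cv2.inRange(hsv(p),(50,55,30),(85,255,255));k,_,st,ce=cv2.connectedComponentsWithStats(m)
i=1+np.argmax(st[1:,4]);u,v=ce[i];print(st[i],u,v)
print('btn',onplane(cp,u,v,.024))
for k in range(-28,29,3):
    uu=int(u)+k;print(k,(cp['eye']+ray(cp,uu,int(v))*d[int(v),uu]).round(4),end=' ')
d=np.load('pics/top0.npy');cp=camera_params('top')
for nm,(u0,v0,u1,v1) in {'carton':(440,155,505,210),'bottle':(380,142,405,170)}.items():
    W=[]
    for vv in range(v0,v1):
        for uu in range(u0,u1):
            P=cp['eye']+ray(cp,uu,vv)*d[vv,uu]
            if .02<P[2]<.13: W.append(P[:2]*1000)
    print(nm,cv2.boxPoints(cv2.minAreaRect(np.array(W,np.float32))).round())
E
```

```text
[288 100  29  30 663] 301.6244343891403 114.15987933634993
btn [ 0.53389474 -0.28974251  0.024     ]
-28 [ 5.527e-01 -2.591e-01 -2.000e-04] -25 [ 5.509e-01 -2.622e-01 -5.000e-04] -22 [ 5.491e-01 -2.654e-01 -4.000e-04] -19 [ 0.5464 -0.2694  0.0106] -16 [ 0.5445 -0.2725  0.0112] -13 [ 0.542  -0.2762  0.0221] -10 [ 0.5404 -0.2791  0.0207] -7 [ 0.5386 -0.2822  0.0215] -4 [ 0.5369 -0.2852  0.0212] -1 [ 0.5351 -0.2882  0.0222] 2 [ 0.5334 -0.2912  0.0207] 5 [ 0.5317 -0.2942  0.0209] 8 [ 0.5299 -0.2972  0.0211] 11 [ 0.5282 -0.3002  0.0213] 14 [ 0.5265 -0.3032  0.0197] 17 [ 0.5249 -0.3064  0.0128] 20 [ 0.5231 -0.3096  0.0115] 23 [ 5.215e-01 -3.132e-01 -5.000e-04] 26 [ 0.5196 -0.3164 -0.0013] carton [[ 545. -392.]
 [ 599. -560.]
 [ 708. -525.]
 [ 653. -356.]]
bottle [[ 675. -215.]
 [ 692. -254.]
 [ 730. -237.]
 [ 713. -198.]]
```

Request:
arm_command([
  [[0,0,-0.08],[25,-9,0],1],
  [[0,0,-0.08],[25,-9,0],1],
  [[0,0,-0.1],[24,-9,-10],1],
  [[0,0,0],[0,0,-40],1],
  [[0,0,0],[0,0,-50],1],
  [[0,0,0],[0,0,-50],1],
  [[0,0,0],[0,0,-30],1],
  [[0,0,0],[0,0,-10],1],
])

```text
t: 13.1
eef_pos: [0.5344, -0.2881, 0.2109]
ee_rot: [3.139, 0.005, -0.777]
force: [-0.5, 0.4, 0.5]
width: 0.0003
```

```bash
python3 st.py 11; python3 ang.py 11; python3 - <<'E'
from h import *
p=np.load('pics/s11.npy');cv2.imwrite('pics/s11b.png',cv2.resize(p[60:260,180:420],None,fx=3,fy=3)[:,:,::-1])
E
```

```text
13.1 [-0.173  0.437 -0.364 -0.001 -0.776  0.967] [ 0.5344 -0.2881  0.2109] [ 3.139  0.005 -0.777] [-0.5  0.4  0.5]
0.39363984098449 -90.5299787770857 -44.54647635927326
top blue 72 r 0.1209 blue ang 68.17 to go 0.7
top yellow 78 r 0.1204 blue ang 68.2 to go 0.67
top red 69 r 0.119 blue ang 69.08 to go -0.21
scene blue 69 r 0.1181 blue ang 68.98 to go -0.11
scene yellow 57 r 0.1192 blue ang 68.46 to go 0.41
scene red 58 r 0.1203 blue ang 68.54 to go 0.33
```

View pics/s11b.png

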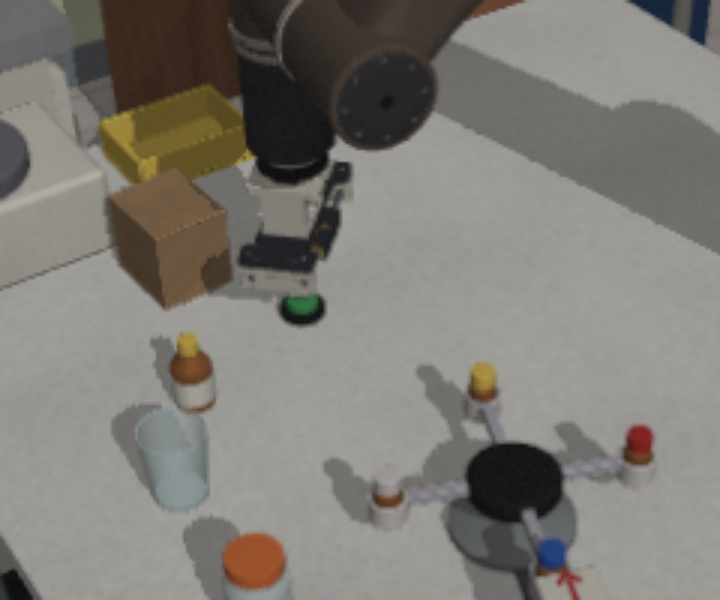

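Request:
arm_command([
  [[0,0,0],[0,0,-5],1],
  [[0,0,0],[0,0,-5],1],
  [[0,0,0],[0,0,-3],1],
  [[0,0,0],[0,0,-2],1],
  [[0,0,0],[0,0,0],1],
])

```text
t: 13.7
eef_pos: [0.5352, -0.2893, 0.2001]
ee_rot: [-3.141, -0.001, -0.78]
force: [0.1, 0.8, 0.9]
width: 0.0005
```

Request:
arm_command([
  [[0,0,0],[0,0,-1.5],1],
  [[0,0,0],[0,0,-1.5],1],
  [[0,0,0],[0,0,0],1],
])

```text
t: 14.0
eef_pos: [0.5352, -0.2893, 0.1968]
ee_rot: [-3.141, -0.001, -0.78]
force: [0.6, 0.9, 2.3]
width: 0.0005
```

Request:
arm_command([
  [[0,0,0],[0,0,-1],1],
  [[0,0,0],[0,0,-1],1],
  [[0,0,0],[0,0,0],1],
])

```text
t: 14.3
eef_pos: [0.5353, -0.2893, 0.1948]
ee_rot: [-3.141, -0.001, -0.78]
force: [0.6, 1.3, 3.2]
width: 0.0006
```

Request:
arm_command([
  [[0,0,0],[0,0,-1],1],
  [[0,0,0],[0,0,0],1],
])

```text
t: 14.5
eef_pos: [0.5352, -0.2893, 0.1943]
ee_rot: [-3.141, -0.001, -0.779]
force: [0.1, 0.7, 7.9]
width: 0.0002
```

Request:
arm_command([
  [[0,0,0],[0,0,-1],1],
  [[0,0,0],[0,0,0],1],
])

```text
t: 14.7
eef_pos: [0.5353, -0.2893, 0.1942]
ee_rot: [-3.141, -0.001, -0.779]
force: [-3.5, 2.9, 15.6]
width: 0.0
```

The button has reached its stop: the force rose sharply with no further travel. Now I'll lift off straight up.

Request:
arm_command([
  [[0,0,0],[0,0,4],1],
  [[0,0,0],[0,0,10],1],
  [[0,0,0],[0,0,30],1],
  [[0,0,0],[0,0,40],1],
  [[0,0,0],[0,0,40],1],
  [[0,0,0],[0,0,30],1],
  [[0,0,0],[0,0,10],1],
  [[0,0,0],[0,0,0],1],
])

```text
t: 15.5
eef_pos: [0.5349, -0.2893, 0.3583]
ee_rot: [-3.14, -0.002, -0.78]
force: [0.5, 0.6, -0.4]
width: 0.0003
```

```bash
python3 st.py 12; python3 ang.py 12
```

```text
15.5 [-0.175  0.282 -0.208 -0.    -1.078  0.966] [ 0.5349 -0.2893  0.3583] [-3.14e+00 -2.00e-03 -7.80e-01] [ 0.5  0.6 -0.4]
0.39482237275743615 -90.44626666663211 -44.68982792905914
top blue 73 r 0.1208 blue ang 68.22 to go 0.65
top yellow 79 r 0.1206 blue ang 68.21 to go 0.66
top red 69 r 0.119 blue ang 69.08 to go -0.21
scene blue 69 r 0.1181 blue ang 68.98 to go -0.11
scene yellow 59 r 0.1187 blue ang 68.49 to go 0.38
scene red 57 r 0.1205 blue ang 68.61 to go 0.26
```

View pics/s12.png

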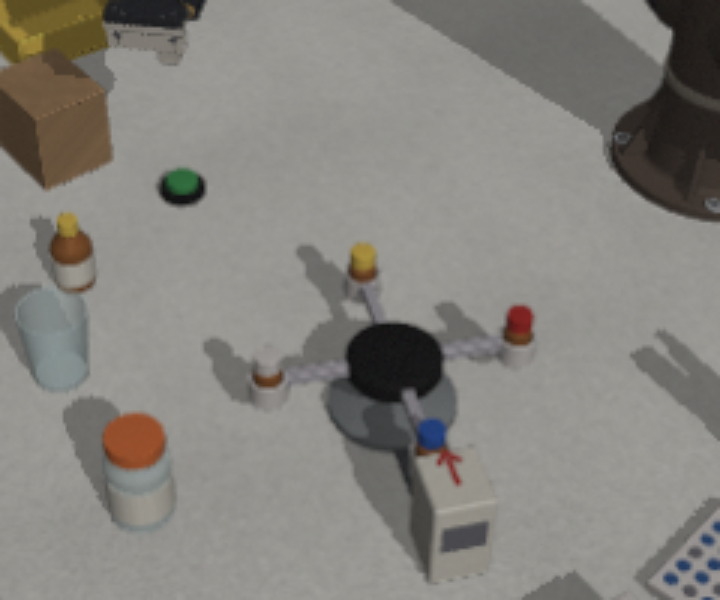

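View pics/t12.png

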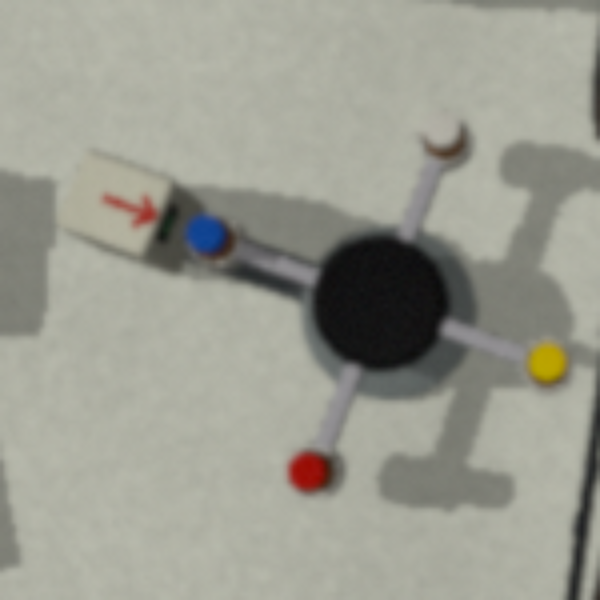

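The blue cap lines up with the arrow, the vials are all seated and the button is back up, so I'm handing in.

```bash
python3 -c "
from station import *
print(job_done())"
```

```text
the job is handed in; nothing more can be done
None
```

I turned the carousel about 124° anticlockwise by pushing the blue vial's spoke with the closed fingertips. I backed off and lifted clear, then pressed the green button down and withdrew. The job was handed in at about 15.6 s.

- **Alignment:** after the press, the blue vial is on the reader's line to within about 0.3° on average. Single readings from the two cameras ran from -0.2° to +0.7°, which is about what the measurement can resolve.
- **Button:** it travelled about 6 mm to its stop. The force then rose from 3 N to 16 N with no further motion, and the button sprang back when released.
- **Carousel and bench:** pushing forces read at the pauses stayed around 1–2 N. The last pictures show all four vials seated. The carton, bottle, beaker and jar look unmoved; I did not re-check the tip box and well plate.
- **Disagreement:** the scene camera put the button 5–10 mm away from the top camera's position. I settled it with a close wrist-camera view, which agreed with the top camera to about 4 mm.

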